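# Lean the swatch board on its easel

### The job

Put the colour swatch board on show: move the drill-bit stand well out to one side of the easel, standing on the table, then slide the board up the easel so that it leans on the back rest, about square and in the middle, with its dark rubber foot dropped in behind the low front stop. Slide and tip the board, never carry it: its foot stays within 5 cm of the table. Leave the small pot and the polish bottle where they stand.

Things in the scene. Friction and masses are not known exactly. Their poses are not given: they have to be found in the camera images.
- easel: White plastic easel, 110 mm wide, fixed. Origin: on the table, below the middle of the inner (rear) face of its front stop. x: level, from open front to back; y across; z up. The stop's flat top is 9 mm high, from x -5 to 0 mm; a ramp leads up to it from x -50 mm at the table. A board pushed along the table in +x rides over ramp and stop, then its head climbs the back.
- easel_top (a point): Middle of the easel's top edge, 105 mm behind the stop, 135 mm up. Axes as easel. Behind the stop is a slot 12 mm long, its floor the table; from there the lower back rises at 40 degrees to x 52 mm, height 35 mm, then the back rest at 62 degrees to this edge. Once the board's foot is past the stop it drops into the slot by itself; the board then leans at about 50 degrees to the level.
- board_center (a point): Centre of the swatch board: stiff, white, 150 mm long, 56 mm wide, 10 mm thick, 0.11 to 0.2 kg, two rows of coloured nail tips on its face, a 12 mm dark rubber strip round its foot end. At the start it lies flat on the table in front of the easel, face up, head roughly towards it. x: from foot to head, y across, z out of its face.
- board_foot (a point): Middle of the board's foot end (the end with the dark strip), half-way through its thickness; 75 mm from the centre. Pushed low on this end edge, just clear of ramp and stop, the board climbs easily (under 20 N); a push higher up, down on its sloping face, can jam it. Axes as board_center.
- board_head (a point): Middle of the board's head end, half-way through its thickness; it points roughly to the easel at the start. Axes as board_center.
- bit_stand_center (a point): Centre (20 mm above its underside) of the drill-bit stand: a mauve block 28 mm (its x) by 52 mm (its y), with upright bits, 40 mm high over all, the solid block being the lower 20 mm, 0.08 kg, z up. It stands between the board and the easel at the start.
- polish_pink_center (a point): Centre (39 mm up) of a pink polish bottle with a black cap, 27x34x78 mm, beside the easel. To be left alone.
- pigment_pot_center (a point): Centre (11 mm up) of a small pot with a black lid, 32 mm across, 23 mm high, behind the easel. To be left alone.
There are look-alikes about, which are no part of the job. Leave any orange or purple look-alike of the part that bears bit_stand_center alone.

How it is judged (in metres and radians):
At the end, for the whole second after the job is handed in: Board on the easel at rest: foot centre 0 to 22 mm behind the stop's inner face, under 7.5 mm up, within 22 mm of the middle; head over 95 mm up, within 25 mm of the middle; face tilted 0.75 to 1.10 rad. Bit stand upright on the table, at rest, over 70 mm to one side of the middle line (x of board_foot in the frame of easel between 0 and 0.022 m and z of board_foot in the frame of easel below 0.0075 m and y of board_foot in the frame of easel between -0.022 and 0.022 m and y of board_head in the frame of easel between -0.025 and 0.025 m and height (world z) of board_head above 0.095 m and angle between board_center's own z axis and vertical between 0.75 and 1.1 rad and linear speed of each of board, bit_stand below 0.02 m/s and angle between bit_stand_center's own z axis and vertical below 0.15 rad and height (world z) of bit_stand_center between 0.012 and 0.03 m and (y of bit_stand_center in the frame of easel above 0.07 m or y of bit_stand_center in the frame of easel below -0.07 m)); the robot touches nothing.
It fails at once if the board is carried: its foot is lifted more than 50 mm above the table (height (world z) of board_foot above 0.05 m).
It fails at once if the bit stand is knocked over (angle between bit_stand_center's own z axis and vertical above 0.8 rad).
It fails at once if the polish bottle is shifted more than 30 mm or tipped (angle between polish_pink_center's own z axis and vertical above 0.35 rad or distance of polish_pink_center from where it was at the start of the episode above 0.03 m).
It fails at once if the pigment pot is shifted more than 30 mm or tipped (angle between pigment_pot_center's own z axis and vertical above 0.35 rad or distance of pigment_pot_center from where it was at the start of the episode above 0.03 m).
It also fails if it takes over 69 s, if anything falls off the work surface, if the arm or the gripper's body presses on something with over 40 N, if the wrist force passes 120 N, or if a joint passes its speed limit or range.

### The arm

A 6-joint arm with a two-finger parallel gripper is mounted at the origin on the work surface; the furniture and walls round the work are solid. World frame = base frame: x ahead of the robot, y to its left, z up, the work surface at z = 0. Lengths are in mm, angles in rad, forces in N, time in s.
With the tool pointing down it reaches from about 275 to 1000 mm from the base axis. Payload 8.4 kg.
Tool frame: the origin (TCP) lies midway between the tips of the shut fingers; the grasp point (between the pads) lies 19 mm behind it; y points along the fingers, z is the direction in which the jaws open and shut, and the axes are right-handed (so a half turn about y gives the same grasp; the last joint's range is limited). The gripper opens to 85 mm and grips with 20 to 120 N. Pads are 22 mm wide; open, the fingers measure 114 mm over their backs; the gripper's body (76 mm by 85 mm) begins 54 mm behind the grasp point. The pads swing forward as they close: fully open they stand 13 mm farther back than shut.
Start: joints at [-1.238, 0.353, 1.633, -0, 1.155, -0.002], TCP at [205.361, -590.3, 231.281] pointing down, gripper open.
Joint ranges: [-2.63, 2.63], [-0.92, 2.1], [0.06, 2.66], [-1.3, 4.44], [0, 2.69], [-3.02, 3.02]. Speed limits (rad/s): [2.22, 2.22, 2.79, 3.14, 3.14, 3.14].

### API

Orientations are given as [roll, pitch, yaw] about the fixed x, y, z axes, in that order (R = Rz(yaw) Ry(pitch) Rx(roll)).
In Python, from rig import r, imaging gives the robot as it stands. The module is installed in compiled form; this text tells all that it offers.
- The arm moves only by the tool send_rows, never from a script. Its argument "series" is a list of rows, each a list of 6 numbers: the shift along the tool's x, y, z in m, then the turn, a rotation vector about the tool's x, y, z in degrees. In form: [[dx, dy, dz, ax, ay, az], ...]. A call has 1 to 8 rows; each row shifts and turns the commanded pose from where the row before left it, along the tool's axes as they then stand; what a row does not reach is not made up. A row lasts 1/10 s, in which the tool goes at most 50 mm and 8.59 degrees, less where a joint would pass 70% of its speed; a pose out of reach is approached as far as the arm can. A call is refused whole if a number of a shift passes 0.05 or a number of a turn 8.59, either way. A call with a gripper value outside its range is refused whole. "gripper" is the opening, from 0 (shut) to 1 (fully open), set as the call begins (left out, the last holds). The fingers move at their own pace and stop on an object; "squeeze" is the grip in N (left out, the last holds). Time passes only in rows, so rows that do not move let the fingers close. It gives the time, the measured TCP pose, the force and the opening at its end, in the units of the state.
- r.sense(): the state, without advancing time (a new reading comes with each control period).
- imaging.grab_frame(name): name is "side" or "top"; returns a dict with "frame" (420x560x3 uint8, red, green, blue), "depth" (420x560 float32, mm along the optical axis (not along the pixel's ray), 0 where there is no reading), "intrinsics" (3x3 intrinsics, pixels), "distortion" ([k1, k2, p1, p2, k3] as OpenCV has them; the pictures are not rectified), "origin" and "rotation" of the camera in the world. Camera axes: x right, y down, z forward; pixel columns grow to the right and rows downward; lengths in mm; the calibration is good to about 2 mm. A picture is of the moment at which its call begins.
- r.sign_off(): hands the job in, once; it reports no verdict.
The state is a dict: "clock": time; "qpos": joint angles; "qvel": joint speeds; "joint_efforts": joint torques, N m; "eef_pos": TCP position; "tcp_rot": TCP orientation; "contact_force": force on the tool from outside, world axes, zero at the start; "wrist_torque": the same for the moment, N m; "opening": opening from 0.0 (shut) to 1.0 (fully open).
Only numpy, scipy, OpenCV 4.12 (cv2) and the standard library are available. Lean on these libraries where they do the work, as an engineer would, in place of code of your own. Each camera call takes 0.05 s, during which the arm holds its last target.

## Working session

There is one attempt and no reset: what is moved stays moved. The work goes in short steps, Python scripts to look and compute and a tool call to move; the robot and the scene stay as the last step left them, time stands still between calls to the robot, and variables do not carry over. Pictures are saved under pics/ and viewed, and the job is handed in when it is done.

Besides the shell and the picture viewer there is one more tool, called after ">>>" in YAML: its name, and indented under it one key for each argument. send_rows: Moves the arm, as the interface text tells. Its arguments: {"type":"object","properties":{"series":{"type":"array","items":{"type":"array","items":{"type":"number"}}},"gripper":{"type":"number"},"squeeze":{"type":"number"}},"required":["series"]}

```bash
mkdir -p pics
python3 - <<'E'
from rig import r, imaging
import cv2,numpy as np
s=r.sense(); print({k:np.round(v,3).tolist() for k,v in s.items()})
for n in("side","top"):
    f=imaging.grab_frame(n); cv2.imwrite(f"pics/{n}0.png",f["frame"][:,:,::-1])
    np.savez(f"{n}0.npz",**f)
    print(n,f["intrinsics"],f["distortion"],f["origin"],f["rotation"])
E
```

```text
{'clock': 0.0, 'qpos': [-1.238, 0.354, 1.634, -0.0, 1.155, -0.002], 'qvel': [-0.003, 0.001, -0.001, 0.0, 0.002, -0.001], 'joint_efforts': [-0.0, -60.526, -34.206, 0.0, 0.009, 0.0], 'eef_pos': [205.222, -589.839, 230.555], 'tcp_rot': [-1.572, -0.0, -2.807], 'contact_force': [0.35, -0.799, 0.486], 'wrist_torque': [-0.016, 0.009, 0.024], 'opening': 0.999}
side [[499.97104555   0.         269.4900041 ]
 [  0.         499.97104555 218.55926623]
 [  0.           0.           1.        ]] [-0.09965224  0.          0.          0.          0.        ] [1443.63407994 -170.3120892   655.12934169] [-2.09084567  0.00875103  1.37004142]
top [[379.65615088   0.         280.59606442]
 [  0.         379.65615088 209.74364378]
 [  0.           0.           1.        ]] [-0.08152098  0.          0.          0.          0.        ] [ 399.78916852   27.9655515  1124.23331452] [-3.06856977 -0.02239126 -1.58680647]
```

View pics/side0.png

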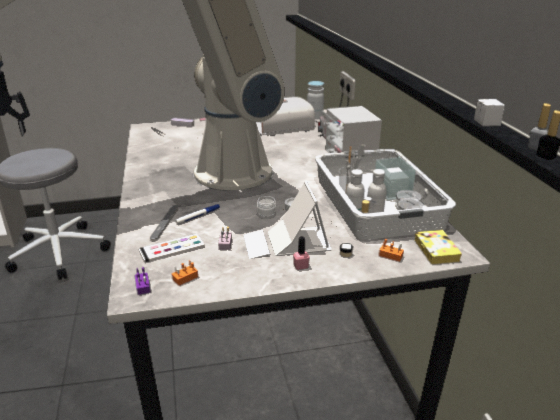

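View pics/top0.png

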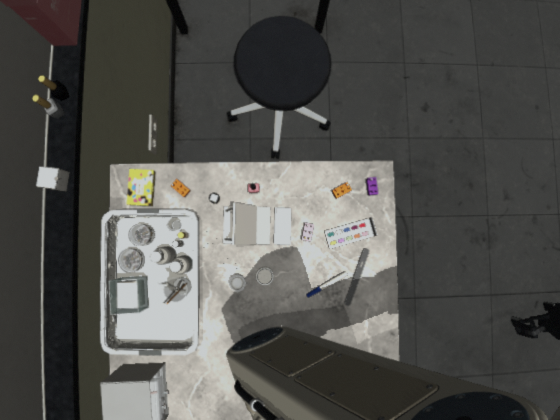

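The board, the mauve stand and the easel lie in a row along world y. In the top picture the board is at (350,233), the stand at (307,231) and the easel at about (255,225). I'll zoom in to measure them.

```bash
cat > h.py <<'E'
import cv2,numpy as np
from scipy.spatial.transform import Rotation as R
def ray(f,px):
    u=cv2.undistortPoints(np.array(px,float).reshape(-1,1,2),f["intrinsics"],f["distortion"]).reshape(-1,2)
    d=np.c_[u,np.ones(len(u))]
    rot=f["rotation"]; rot=R.from_euler('xyz',rot).as_matrix() if np.size(rot)==3 else rot
    return np.array(f["origin"]),d@rot.T
def onz(f,px,z):
    o,d=ray(f,px); t=(z-o[2])/d[:,2]; return o+t[:,None]*d
def cast(f,px,dep):
    o,d=ray(f,px); return o+np.array(dep).reshape(-1,1)*d
def cloud(f):
    h,w=f["depth"].shape; v,u=np.mgrid[:h,:w]
    P=cast(f,np.c_[u.ravel(),v.ravel()],f["depth"].ravel()).reshape(h,w,3); P[f["depth"]==0]=np.nan; return P
def proj(f,P):
    Rm=R.from_euler('xyz',f["rotation"]).as_matrix(); 
    rv=cv2.Rodrigues(Rm.T)[0]; return cv2.projectPoints(np.array(P,float),rv,-Rm.T@f["origin"],f["intrinsics"],f["distortion"])[0].reshape(-1,2)
def get(n):
    from rig import imaging
    return imaging.grab_frame(n)
E
python3 - <<'E'
from h import *
t=dict(np.load("top0.npz"));s=dict(np.load("side0.npz"))
c=t["frame"][170:260,170:390,::-1]; cv2.imwrite("pics/topz0.png",cv2.resize(c,None,fx=3.6,fy=3.6,interpolation=cv2.INTER_CUBIC))
c=s["frame"][170:300,120:360,::-1]; cv2.imwrite("pics/sidez0.png",cv2.resize(c,None,fx=3.3,fy=3.3,interpolation=cv2.INTER_CUBIC))
P=cloud(t); print("table z",np.nanmedian(P[195:205,290:320,2]))
P=cloud(s); print("table z",np.nanmedian(P[220:230,150:160,2]))
E
```

```text
table z 0.8439548499143257
table z -2.1592956996331623
```

View pics/topz0.png

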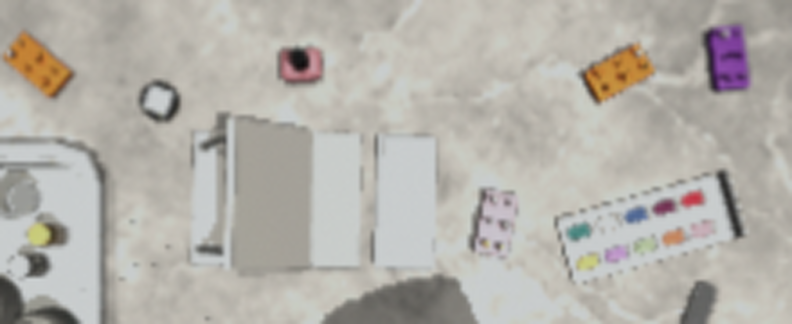

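View pics/sidez0.png

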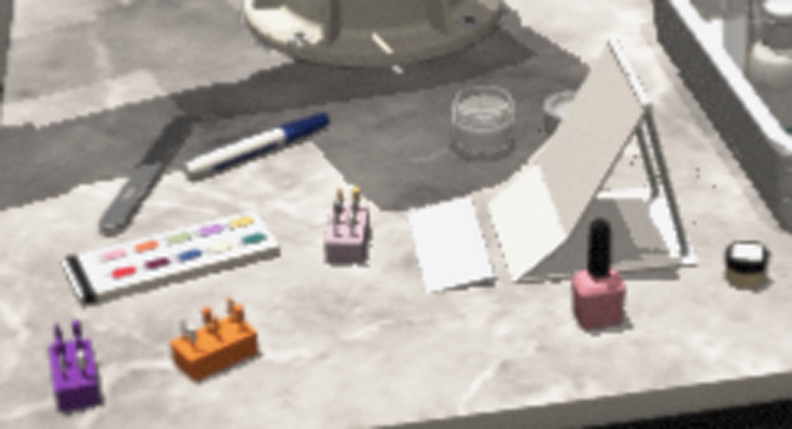

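The top zoom (×3.6, offset 170,170) shows the corners clearly. I'll measure everything from those.

Run:
```python
from h import *
t=dict(np.load("top0.npz"));s=dict(np.load("side0.npz"))
z=lambda a:(np.array(a,float)+.5)/3.6-.5+170
def show(n,a,h):
    p=onz(t,z(a),h); print(n,p[:,:2].round(1).tolist(),p.mean(0)[:2].round(1))
    return p
b=show("board",[(556,218),(722,171),(743,236),(575,284)],10)
print([np.linalg.norm(b[i]-b[(i+1)%4]).round(1) for i in range(4)])
d=b[0]+b[3]-b[1]-b[2]; print("board yaw",np.degrees(np.arctan2(d[1],d[0])))
k=show("stand",[(480,188),(517,192),(512,257),(472,251)],20)
print([np.linalg.norm(k[i]-k[(i+1)%4]).round(1) for i in range(4)])
show("ramp",[(436,136),(436,266)],0); show("stop",[(376,134),(374,264)],9)
show("ledge",[(312,132),(309,267)],35);show("top",[(232,114),(230,272)],135)
show("pink",[(301,63)],60); show("pot",[(158,101)],23); show("orange",[(583,70),(640,45),(655,72),(597,103)],20)
show("jarknife",[(700,284),(690,324)],5)
# side
zs=lambda a:(np.array(a,float)+.5)/3.3-.5+np.array([120,170])
p=lambda n,a,h:print("S",n,onz(s,zs(a),h)[:,:2].round(1).tolist())
p("board",[(268,208),(280,248),(82,300),(64,258)],8); p("ramp",[(412,210),(430,291)],0);p("top",[(611,40),(649,103)],135);p("stand",[(330,208),(367,208),(364,238),(327,236)],20)
# stand mask by depth
P=cloud(t); m=(P[...,2]>12)&(P[...,1]<40)&(P[...,1]>-60)&(P[...,0]>300)&(P[...,0]<420)
q=P[m]; print(len(q)); print(q.min(0),q.max(0))
```

```text
board [[418.7, -125.3], [455.1, -264.0], [401.3, -279.8], [364.7, -139.7]] [ 409.9 -202.2]
[np.float64(143.3), np.float64(56.1), np.float64(144.8), np.float64(55.9)]
board yaw 104.66412282432161
stand [[443.8, -62.7], [440.1, -92.7], [387.7, -87.5], [393.1, -55.2]] [416.2 -74.6]
[np.float64(30.2), np.float64(52.7), np.float64(32.7), np.float64(51.3)]
ramp [[488.1, -28.8], [381.1, -26.9]] [434.6 -27.9]
stop [[489.8, 20.7], [383.7, 23.9]] [436.8  22.3]
ledge [[490.0, 72.0], [382.5, 75.7]] [436.3  73.8]
top [[495.7, 125.9], [381.4, 128.2]] [438.5 127.1]
pink [[542.3, 79.0]] [542.3  79. ]
pot [[517.9, 196.8]] [517.9 196.8]
orange [[539.0, -149.1], [559.1, -196.7], [536.6, -208.4], [511.7, -159.9]] [ 536.6 -178.5]
jarknife [[362.5, -244.0], [329.9, -234.8]] [ 346.2 -239.4]
S board [[367.8, -131.7], [425.6, -127.8], [463.6, -269.3], [406.1, -283.0]]
S ramp [[380.8, -23.9], [491.4, -28.7]]
S top [[396.6, 124.7], [497.2, 124.2]]
S stand [[397.5, -87.4], [403.4, -60.5], [444.0, -68.2], [435.7, -93.9]]
28
[301.31108011 -59.85447915  12.20753159] [412.78729377  38.1488797   48.01630009]
```

Board: centre about (410,-204), yaw about 104.7°. Stand: (416,-75). Easel: origin about (436,22), with its +x along (0.024,1). The sizes fit what was given. I'll write a move calculator and start on the stand.

```bash
cat >> h.py <<'E'
def plan(target,rpy=None,n=8,turnfirst=True):
    from rig import r
    s=r.sense(); p=np.array(s["eef_pos"]); R0=R.from_euler('xyz',s["tcp_rot"])
    R1=R0 if rpy is None else R.from_euler('xyz',rpy)
    rv=np.degrees((R0.inv()*R1).as_rotvec())
    print("t",round(s["clock"],2),"pos",p.round(1),"rot",np.round(s["tcp_rot"],3),"F",np.round(s["contact_force"],1),"open",round(s["opening"],2))
    print("turn tot",rv.round(2),"shift(after turn) m",(R1.inv().apply(np.array(target)-p)/1000).round(4),"shift(before turn)",(R0.inv().apply(np.array(target)-p)/1000).round(4))
E
python3 -c "
from h import *
plan([416,-75,110],[-np.pi/2,0,-3.26])"
```

```text
t 0.1 pos [ 205.3 -589.9  230.6] rot [-1.572  0.    -2.807] F [ 0.   0.4 -0.1] open 1.0
turn tot [7.000e-02 2.597e+01 2.000e-02] shift(after turn) m [-0.1484  0.1206 -0.5362] shift(before turn) [-0.3682  0.1212 -0.4169]
```

>>> send_rows:
  series:
    - [0, 0, 0, 0, 6.5, 0]
    - [0, 0, 0, 0, 6.5, 0]
    - [0, 0, 0, 0, 6.5, 0]
    - [0, 0, 0, 0, 6.5, 0]
    - [-0.0124, 0.005, -0.0447, 0, 0, 0]
    - [-0.0124, 0.005, -0.0447, 0, 0, 0]
    - [-0.0124, 0.01, -0.0447, 0, 0, 0]
    - [-0.0124, 0.01, -0.0447, 0, 0, 0]
  gripper: 0.62

```text
clock: 0.9
eef_pos: [276.0, -416.9, 200.8]
tcp_rot: [-1.571, 0.0, 3.022]
contact_force: [1.1, -0.6, -0.5]
opening: 0.623
```

>>> send_rows:
  series:
    - [-0.0124, 0.01, -0.0447, 0, 0, 0]
    - [-0.0124, 0.01, -0.0447, 0, 0, 0]
    - [-0.0124, 0.01, -0.0447, 0, 0, 0]
    - [-0.0124, 0.01, -0.0447, 0, 0, 0]
    - [-0.0124, 0.01, -0.0447, 0, 0, 0]
    - [-0.0124, 0.01, -0.0447, 0, 0, 0]
    - [-0.0124, 0.01, -0.0447, 0, 0, 0]
    - [-0.0124, 0.01, -0.0447, 0, 0, 0]

```text
clock: 1.7
eef_pos: [417.1, -73.5, 121.0]
tcp_rot: [-1.571, 0.0, 3.022]
contact_force: [0.5, -1.0, -0.3]
opening: 0.62
```

```bash
python3 -c "
from h import *
plan([416,-75,60],[-np.pi/2,0,-3.26])
f=get('top'); cv2.imwrite('pics/top1.png',f['frame'][:,:,::-1])
f=get('side'); cv2.imwrite('pics/side1.png',cv2.resize(f['frame'][130:300,100:360,::-1],None,fx=3,fy=3))"
```

```text
t 1.7 pos [417.1 -73.5 121. ] rot [-1.571  0.     3.022] F [ 0.5 -1.  -0.3] open 0.62
turn tot [-0.   -0.04 -0.02] shift(after turn) m [0.0009 0.061  0.0016] shift(before turn) [0.0009 0.061  0.0016]
```

View pics/side1.png

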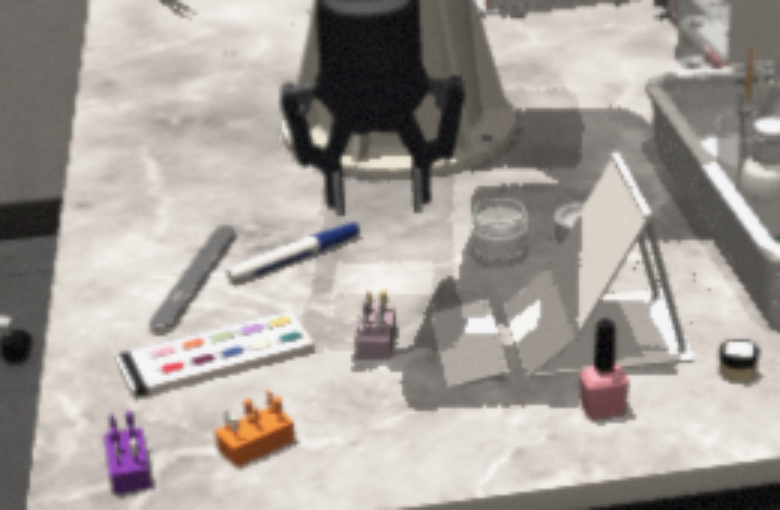

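The open fingers straddle the stand in y: fingers at px 340 and 420, stand at px 377. Going down and gripping.

>>> send_rows:
  series:
    - [0.001, 0.03, 0.0015, 0, 0, 0]
    - [0, 0.03, 0, 0, 0, 0]
    - [0, 0.025, 0, 0, 0, 0]
    - [0, 0.015, 0, 0, 0, 0]
    - [0, 0.009, 0, 0, 0, 0]
    - [0, 0, 0, 0, 0, 0]

```text
clock: 2.4
eef_pos: [414.8, -77.0, 11.5]
tcp_rot: [-1.571, -0.002, 3.022]
contact_force: [0.6, 0.4, 0.5]
opening: 0.618
```

>>> send_rows:
  series:
    - [0, 0, 0, 0, 0, 0]
    - [0, 0, 0, 0, 0, 0]
    - [0, 0, 0, 0, 0, 0]
    - [0, 0, 0, 0, 0, 0]
    - [0, 0, 0, 0, 0, 0]
    - [0, 0, 0, 0, 0, 0]
  gripper: 0.0
  squeeze: 25

```text
clock: 3.0
eef_pos: [416.3, -77.0, 13.2]
tcp_rot: [-1.571, 0.002, 3.023]
contact_force: [-1.1, -1.4, 8.1]
opening: 0.326
```

```bash
python3 -c "
from h import *
plan([545,-65,12])
f=get('side'); cv2.imwrite('pics/side2.png',cv2.resize(f['frame'][130:300,100:360,::-1],None,fx=3,fy=3))"
```

```text
t 3.0 pos [416.3 -77.   13.2] rot [-1.571e+00  2.000e-03  3.023e+00] F [-1.1 -1.4  8.1] open 0.33
turn tot [0. 0. 0.] shift(after turn) m [-0.1264  0.0014 -0.0271] shift(before turn) [-0.1264  0.0014 -0.0271]
```

View pics/side2.png

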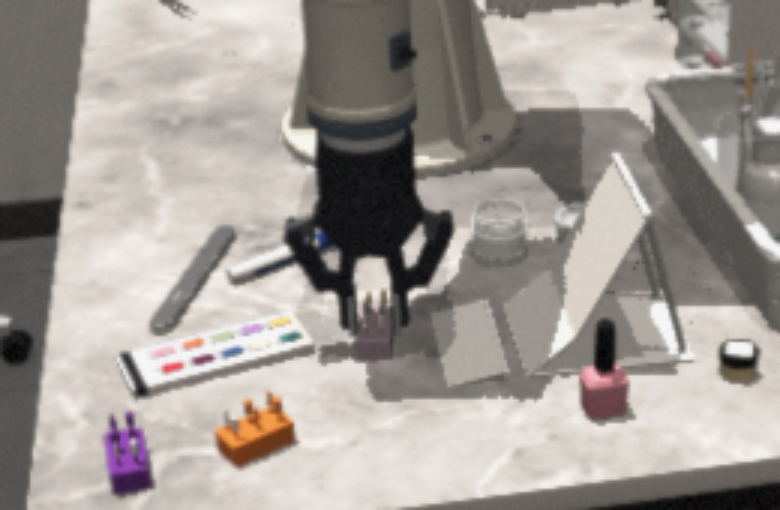

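The opening is 0.33 (28 mm), so the stand is gripped. Lifting it a little, carrying it to world x of about 545 (about 110 mm off the middle line) and lowering.

>>> send_rows:
  series:
    - [0, -0.015, 0, 0, 0, 0]
    - [-0.01, -0.01, 0, 0, 0, 0]
    - [-0.025, 0, -0.006, 0, 0, 0]
    - [-0.03, 0, -0.007, 0, 0, 0]
    - [-0.03, 0, -0.007, 0, 0, 0]
    - [-0.02, 0, -0.005, 0, 0, 0]
    - [-0.012, 0.008, -0.002, 0, 0, 0]
    - [0, 0, 0, 0, 0, 0]

```text
clock: 3.85
eef_pos: [545.6, -64.9, 28.6]
tcp_rot: [-1.571, 0.0, 3.023]
contact_force: [-0.4, -0.3, 0.1]
opening: 0.325
```

>>> send_rows:
  series:
    - [0, 0.008, 0, 0, 0, 0]
    - [0, 0.005, 0, 0, 0, 0]
    - [0, 0.0025, 0, 0, 0, 0]
    - [0, 0, 0, 0, 0, 0]
    - [0, 0, 0, 0, 0, 0]

```text
clock: 4.35
eef_pos: [544.5, -65.1, 13.7]
tcp_rot: [-1.571, -0.0, 3.022]
contact_force: [-0.1, 0.0, -1.6]
opening: 0.324
```

>>> send_rows:
  series:
    - [0, 0.0008, 0, 0, 0, 0]
    - [0, 0, 0, 0, 0, 0]

```text
clock: 4.55
eef_pos: [544.8, -65.0, 13.2]
tcp_rot: [-1.571, -0.0, 3.023]
contact_force: [-2.0, -0.3, 4.1]
opening: 0.318
```

>>> send_rows:
  series:
    - [0, 0, 0, 0, 0, 0]
    - [0, 0, 0, 0, 0, 0]
    - [0, 0, 0, 0, 0, 0]
    - [0, -0.02, 0, 0, 0, 0]
    - [0, -0.04, 0, 0, 0, 0]
    - [0, -0.045, 0, 0, 0, 0]
  gripper: 0.6

```text
clock: 5.15
eef_pos: [543.8, -64.8, 118.0]
tcp_rot: [-1.571, -0.003, 3.023]
contact_force: [0.6, 0.3, 0.6]
opening: 0.601
```

```bash
python3 -c "
from h import *
plan([417,-235,110],[-np.pi/2,0,-1.315])
f=get('side'); cv2.imwrite('pics/side3.png',cv2.resize(f['frame'][130:300,100:360,::-1],None,fx=3,fy=3))"
```

```text
t 5.15 pos [543.8 -64.8 118. ] rot [-1.571e+00 -3.000e-03  3.023e+00] F [0.6 0.3 0.6] open 0.6
turn tot [ 1.7000e-01 -1.1147e+02  1.1000e-01] shift(after turn) m [ 0.1326  0.008  -0.1657] shift(before turn) [0.1057 0.0083 0.184 ]
```

View pics/side3.png

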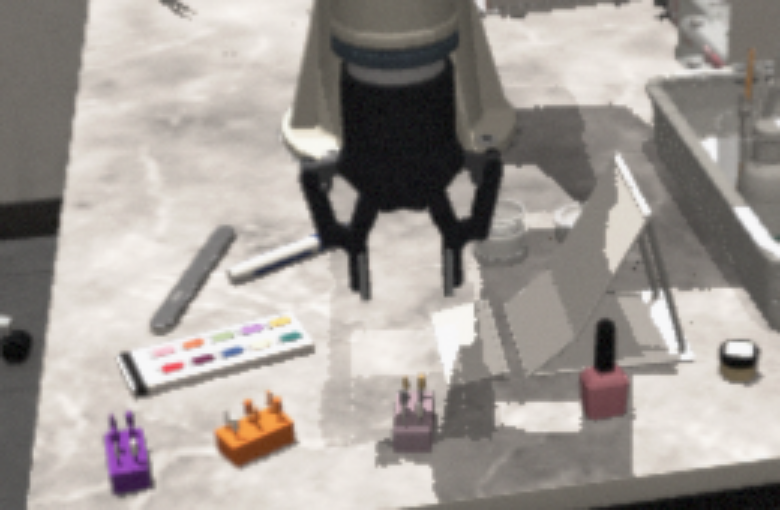

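The stand is upright at about (545,-65). Next I'll turn the gripper and grip the board at its centre, across its width, to square it up by sliding it on the table.

>>> send_rows:
  series:
    - [0.03, 0, 0.04, 0, -8.575, 0]
    - [0.016, 0, 0.03, 0, -8.575, 0]
    - [0, 0, 0, 0, -8.575, 0]
    - [0, 0, 0, 0, -8.575, 0]
    - [0, 0, 0, 0, -8.575, 0]
    - [0, 0, 0, 0, -8.575, 0]
    - [0, 0, 0, 0, -8.575, 0]
    - [0, 0, 0, 0, -8.575, 0]
  gripper: 0.8

```text
clock: 6.0
eef_pos: [496.3, -130.5, 117.9]
tcp_rot: [-1.571, 0.0, -2.062]
contact_force: [-0.2, 0.1, 0.1]
opening: 0.799
```

>>> send_rows:
  series:
    - [0, 0, 0, 0, -8.575, 0]
    - [0, 0, 0, 0, -8.575, 0]
    - [0, 0, 0, 0, -8.575, 0]
    - [0, 0, 0, 0, -8.575, 0]
    - [0, 0, 0, 0, -8.575, 0]
    - [0, 0, 0, 0, 0, 0]

```text
clock: 6.6
eef_pos: [496.3, -130.5, 117.9]
tcp_rot: [-1.571, -0.0, -1.317]
contact_force: [0.6, -0.3, 0.1]
opening: 0.8
```

```bash
python3 -c "
from h import *
plan([411,-204,60],[-np.pi/2,0,-1.315])"
```

```text
t 6.6 pos [ 496.3 -130.5  117.9] rot [-1.571 -0.    -1.317] F [ 0.6 -0.3  0.1] open 0.8
turn tot [-0.   -0.13  0.  ] shift(after turn) m [ 0.0495  0.0579 -0.1011] shift(before turn) [ 0.0497  0.0578 -0.101 ]
```

>>> send_rows:
  series:
    - [0.016, 0, -0.033, 0, 0, 0]
    - [0.017, 0, -0.034, 0, 0, 0]
    - [0.0165, 0.018, -0.034, 0, 0, 0]
    - [0, 0.04, 0, 0, 0, 0]
    - [0, 0, 0, 0, 0, 0]

```text
clock: 7.1
eef_pos: [407.5, -202.9, 57.0]
tcp_rot: [-1.576, 0.004, -1.326]
contact_force: [-0.5, -0.5, -0.5]
opening: 0.8
```

```bash
python3 -c "
from h import *
plan([411,-204,10],[-np.pi/2,0,-1.315])
f=get('side'); cv2.imwrite('pics/side4.png',cv2.resize(f['frame'][130:300,100:360,::-1],None,fx=3,fy=3))
f=get('top'); cv2.imwrite('pics/top4.png',cv2.resize(f['frame'][170:330,220:420,::-1],None,fx=3.6,fy=3.6))"
```

```text
t 7.1 pos [ 407.5 -202.9   57. ] rot [-1.576  0.004 -1.326] F [-0.5 -0.5 -0.5] open 0.8
turn tot [ 0.28 -0.61 -0.25] shift(after turn) m [0.002  0.047  0.0031] shift(before turn) [0.0021 0.0469 0.0033]
```

View pics/side4.png

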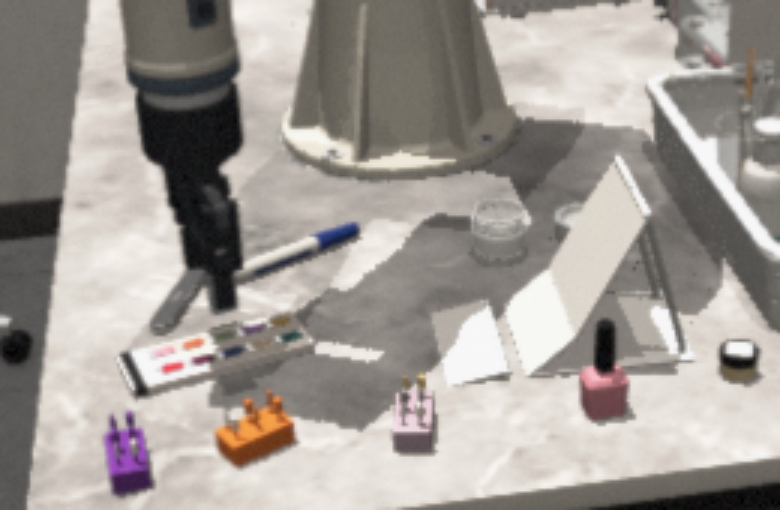

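View pics/top4.png

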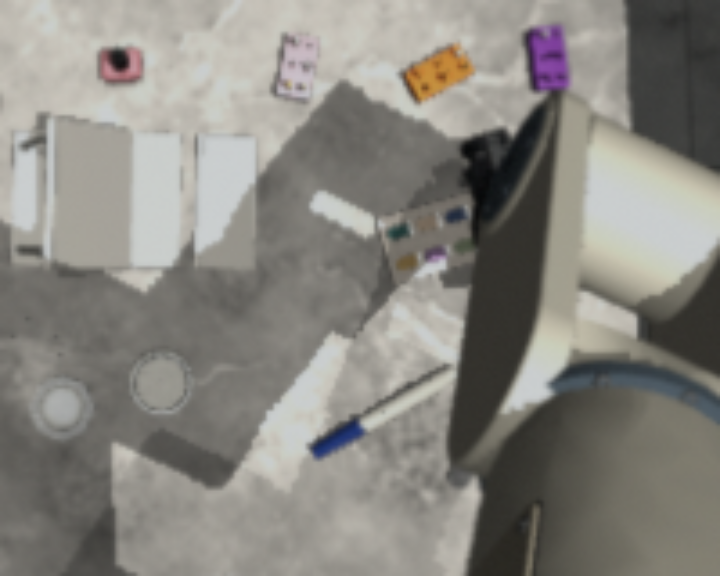

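>>> send_rows:
  series:
    - [0, 0.025, 0, 0, 0, 0]
    - [0, 0.018, 0, 0, 0, 0]
    - [0, 0.01, 0, 0, 0, 0]
    - [0, 0.005, 0, 0, 0, 0]
    - [0, 0, 0, 0, 0, 0]

```text
clock: 7.7
eef_pos: [411.3, -203.5, 2.4]
tcp_rot: [-1.571, -0.0, -1.319]
contact_force: [-0.0, -0.3, -1.1]
opening: 0.8
```

```bash
python3 -c "
from h import *
plan([411,-204,-2],[-np.pi/2,0,-1.315])
f=get('side'); cv2.imwrite('pics/side5.png',cv2.resize(f['frame'][190:290,130:280,::-1],None,fx=5,fy=5))"
```

```text
t 7.7 pos [ 411.3 -203.5    2.4] rot [-1.571 -0.    -1.319] F [-0.  -0.3 -1.1] open 0.8
turn tot [-0.02 -0.25  0.01] shift(after turn) m [ 0.0004  0.0044 -0.0004] shift(before turn) [ 0.0004  0.0044 -0.0004]
```

View pics/side5.png

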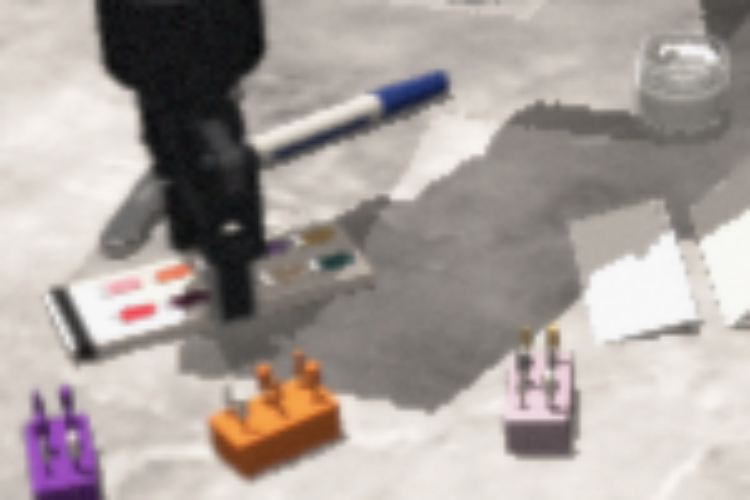

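The tips straddle the board at mid length, and nothing is touching yet. Going 4 mm lower and closing gently.

>>> send_rows:
  series:
    - [0, 0.002, 0, 0, 0, 0]
    - [0, 0.002, 0, 0, 0, 0]
    - [0, 0, 0, 0, 0, 0]

```text
clock: 8.05
eef_pos: [410.8, -203.7, -1.9]
tcp_rot: [-1.571, -0.0, -1.32]
contact_force: [-0.8, 0.3, -0.3]
opening: 0.8
```

>>> send_rows:
  series:
    - [0, 0, 0, 0, 0, 0]
    - [0, 0, 0, 0, 0, 0]
    - [0, 0, 0, 0, 0, 0]
    - [0, 0, 0, 0, 0, 0]
  gripper: 0.55
  squeeze: 20

```text
clock: 8.45
eef_pos: [410.8, -203.6, -1.8]
tcp_rot: [-1.571, -0.0, -1.32]
contact_force: [-0.6, 0.1, 5.9]
opening: 0.649
```

Gripped at 55 mm. Now rotating about 16° and sliding to (433,-110).

>>> send_rows:
  series:
    - [0, 0, 0, 0, 4, 0]
    - [0, 0, 0, 0, 4, 0]
    - [0, 0, 0, 0, 4, 0]
    - [0, 0, 0, 0, 3.75, 0]
    - [0, 0, 0, 0, 0, 0]

```text
clock: 8.95
eef_pos: [411.1, -203.8, -1.8]
tcp_rot: [-1.57, -0.0, -1.595]
contact_force: [0.2, 0.8, 5.4]
opening: 0.649
```

```bash
python3 -c "
from h import *
plan([433,-110,-2],[-np.pi/2,0,-1.595])"
```

```text
t 8.95 pos [ 411.1 -203.8   -1.8] rot [-1.57  -0.    -1.595] F [0.2 0.8 5.4] open 0.65
turn tot [-0.04 -0.03  0.02] shift(after turn) m [-0.0943  0.0002  0.0196] shift(before turn) [-0.0943  0.0002  0.0196]
```

>>> send_rows:
  series:
    - [-0.012, 0, 0.0025, 0, 0, 0]
    - [-0.016, 0, 0.0033, 0, 0, 0]
    - [-0.016, 0, 0.0034, 0, 0, 0]
    - [-0.016, 0, 0.0034, 0, 0, 0]
    - [-0.016, 0, 0.0034, 0, 0, 0]
    - [-0.012, 0, 0.0025, 0, 0, 0]
    - [-0.0063, 0, 0.0011, 0, 0, 0]
    - [0, 0, 0, 0, 0, 0]

```text
clock: 9.75
eef_pos: [433.1, -108.4, -1.8]
tcp_rot: [-1.57, 0.0, -1.592]
contact_force: [1.4, 3.9, 5.3]
opening: 0.649
```

>>> send_rows:
  series:
    - [0, 0, 0, 0, 0, 0]
    - [0, 0, 0, 0, 0, 0]
    - [0, -0.02, 0, 0, 0, 0]
    - [0.01, -0.04, 0, 0, 0, 0]
    - [0.05, -0.03, 0, 0, 0, 0]
    - [0.05, -0.01, 0, 0, 0, 0]
    - [0.05, 0, 0, 0, 0, 0]
    - [0.02, 0, 0, 0, 0, 0]
  gripper: 0.8

```text
clock: 10.55
eef_pos: [428.8, -285.6, 94.3]
tcp_rot: [-1.569, -0.002, -1.596]
contact_force: [0.2, 0.2, 0.0]
opening: 0.8
```

```bash
python3 -c "
from h import *
plan([431,-200,60])
f=get('side'); np.savez('side6.npz',**f);cv2.imwrite('pics/side6.png',cv2.resize(f['frame'][170:290,140:360,::-1],None,fx=3.6,fy=3.6))
f=get('top'); np.savez('top6.npz',**f);cv2.imwrite('pics/top6.png',cv2.resize(f['frame'][170:260,170:390,::-1],None,fx=3.6,fy=3.6,interpolation=cv2.INTER_CUBIC))"
```

```text
t 10.55 pos [ 428.8 -285.6   94.3] rot [-1.569 -0.002 -1.596] F [0.2 0.2 0. ] open 0.8
turn tot [0. 0. 0.] shift(after turn) m [-0.0857  0.0341 -0.0001] shift(before turn) [-0.0857  0.0341 -0.0001]
```

View pics/side6.png

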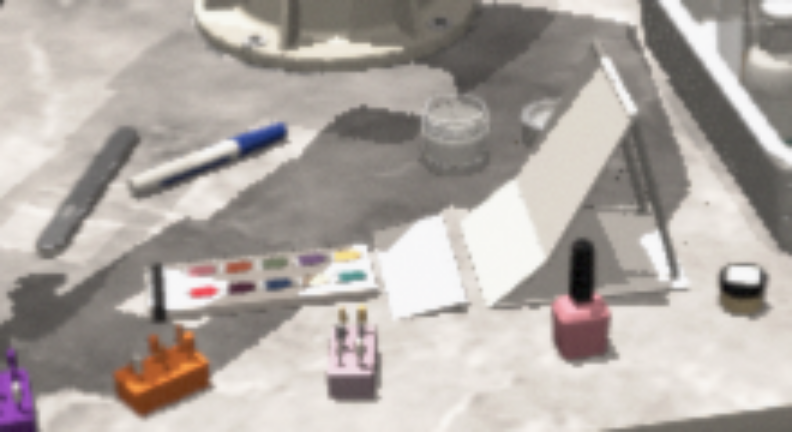

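View pics/top6.png

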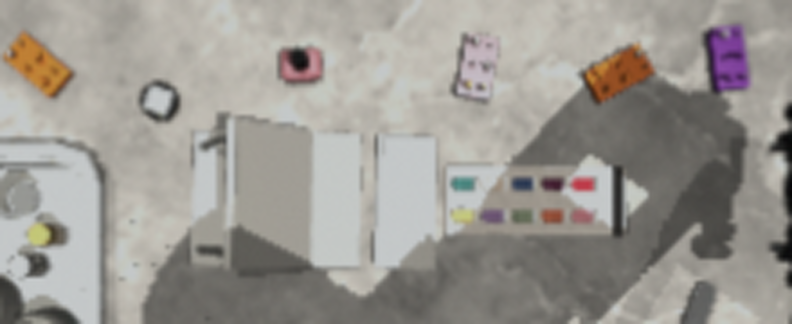

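The board is square with the easel and centred: its head edge is at row 200, the ramp's middle at row 201 and the foot at row 202. Measuring the foot for the push.

Run:
```python
from h import *
t=dict(np.load("top6.npz"))
z=lambda a:(np.array(a,float)+.5)/3.6-.5+170
print(onz(t,z([(446,165),(446,235),(623,237),(623,167)]),10).round(1).tolist())
print("stand",onz(t,z([(461,36),(499,41),(491,101),(453,95)]),20).mean(0))
plan([431,-215,40])
print(R.from_euler('xyz',[-np.pi/2,0,-1.595]).as_matrix().round(2))
```

```text
[[463.5, -36.1, 10.0], [406.3, -35.0, 10.0], [402.3, -180.1, 10.0], [459.6, -181.7, 10.0]]
stand [541.53770437 -61.46922738  20.        ]
t 10.65 pos [ 428.4 -284.3   93.6] rot [-1.570e+00 -1.000e-03 -1.597e+00] F [ 0.1  0.7 -0.2] open 0.8
turn tot [0. 0. 0.] shift(after turn) m [-0.0694  0.0535  0.0007] shift(before turn) [-0.0694  0.0535  0.0007]
[[-0.02  0.    1.  ]
 [-1.    0.   -0.02]
 [-0.   -1.    0.  ]]
```

Foot middle is at (431,-183) and its yaw matches the easel within 0.3°. I'll do a two-point push: jaws nearly shut (gap about 21 mm, outer width about 50 mm), tips low behind the foot.

>>> send_rows:
  series:
    - [-0.035, 0, 0.0005, 0, 0, 0]
    - [-0.034, 0.02, 0, 0, 0, 0]
    - [0, 0.03, 0, 0, 0, 0]
    - [0, 0.025, 0, 0, 0, 0]
    - [0, 0.01, 0, 0, 0, 0]
    - [0, 0.005, 0, 0, 0, 0]
    - [0, 0, 0, 0, 0, 0]
  gripper: 0.25

```text
clock: 11.35
eef_pos: [430.5, -212.4, 3.4]
tcp_rot: [-1.571, 0.0, -1.594]
contact_force: [-0.6, -0.5, 0.6]
opening: 0.25
```

```bash
python3 -c "
from h import *
plan([430.7,-200,1],[-np.pi/2,0,-1.595])
f=get('side'); cv2.imwrite('pics/side7.png',cv2.resize(f['frame'][190:290,130:280,::-1],None,fx=5,fy=5))"
```

```text
t 11.35 pos [ 430.5 -212.4    3.4] rot [-1.571  0.    -1.594] F [-0.6 -0.5  0.6] open 0.25
turn tot [ 0.04  0.04 -0.02] shift(after turn) m [-0.0124  0.0024 -0.0001] shift(before turn) [-0.0124  0.0024 -0.0001]
```

View pics/side7.png

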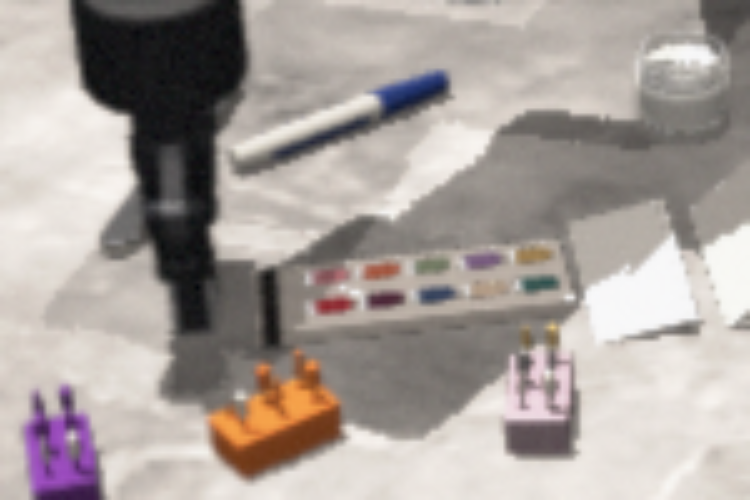

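>>> send_rows:
  series:
    - [-0.006, 0.002, 0, 0, 0, 0]
    - [-0.01, 0, 0, 0, 0, 0]
    - [-0.01, 0, 0, 0, 0, 0]
    - [-0.01, 0, 0, 0, 0, 0]
    - [-0.01, 0, 0, 0, 0, 0]
    - [-0.01, 0, 0, 0, 0, 0]
    - [-0.01, 0, 0, 0, 0, 0]
    - [-0.01, 0, 0, 0, 0, 0]

```text
clock: 12.2
eef_pos: [432.4, -135.8, 1.5]
tcp_rot: [-1.571, -0.0, -1.594]
contact_force: [0.6, -0.8, 0.8]
opening: 0.251
```

>>> send_rows:
  series:
    - [-0.01, 0, 0, 0, 0, 0]
    - [-0.01, 0, 0, 0, 0, 0]
    - [-0.01, 0, 0, 0, 0, 0]
    - [-0.01, 0, 0, 0, 0, 0]
    - [-0.01, 0, 0, 0, 0, 0]
    - [0, 0, 0, 0, 0, 0]

```text
clock: 12.8
eef_pos: [433.3, -85.5, 1.4]
tcp_rot: [-1.571, 0.0, -1.593]
contact_force: [0.2, 0.2, -0.4]
opening: 0.252
```

```bash
python3 -c "
from h import *
plan([434,-60,1.5],[-np.pi/2,0,-1.595])
f=get('side'); cv2.imwrite('pics/side8.png',cv2.resize(f['frame'][170:290,170:350,::-1],None,fx=4,fy=4))
f=get('top'); cv2.imwrite('pics/top8.png',cv2.resize(f['frame'][170:290,210:390,::-1],None,fx=4,fy=4))"
```

```text
t 12.8 pos [433.3 -85.5   1.4] rot [-1.571  0.    -1.593] F [ 0.2  0.2 -0.4] open 0.25
turn tot [ 0.03  0.1  -0.02] shift(after turn) m [-0.0255 -0.0001  0.0001] shift(before turn) [-0.0255 -0.0001  0.0001]
```

View pics/side8.png

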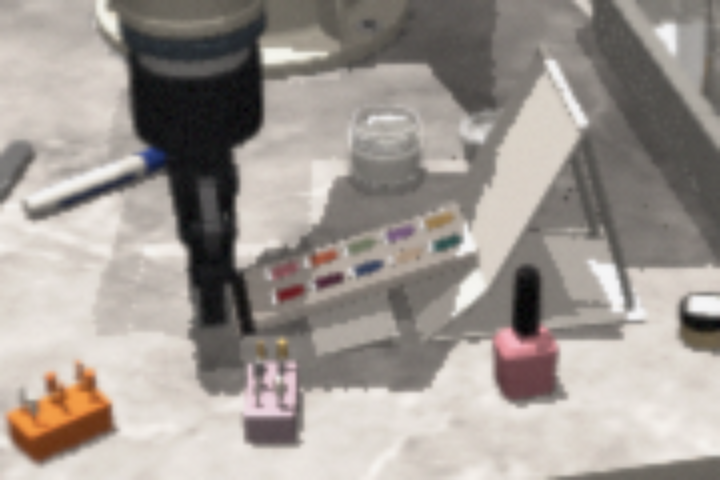

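View pics/top8.png

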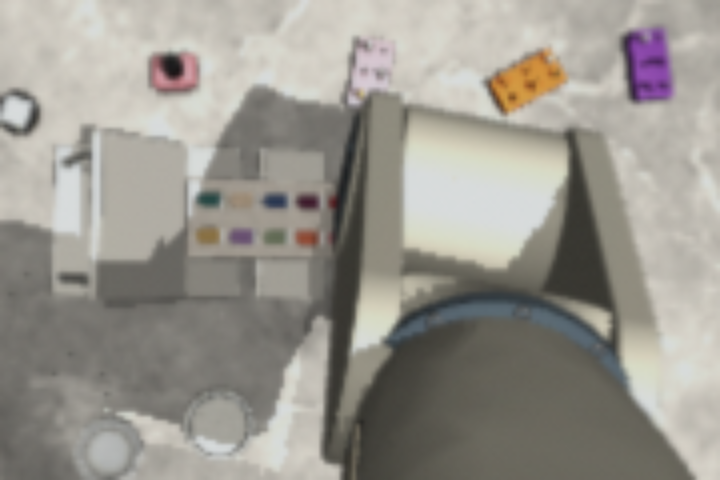

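The board climbs smoothly with almost no force and stays centred. Continuing up to the ramp, then rising with it.

>>> send_rows:
  series:
    - [-0.01, 0, 0, 0, 0, 0]
    - [-0.01, 0, 0, 0, 0, 0]
    - [-0.01, -0.0005, 0, 0, 0, 0]
    - [-0.01, -0.002, 0, 0, 0, 0]
    - [-0.008, -0.0016, 0, 0, 0, 0]
    - [0, 0, 0, 0, 0, 0]

```text
clock: 13.5
eef_pos: [434.9, -37.6, 5.9]
tcp_rot: [-1.57, 0.0, -1.593]
contact_force: [0.8, -0.2, 0.9]
opening: 0.25
```

```bash
python3 -c "
from h import *
plan([435.7,0,9],[-np.pi/2,0,-1.595])
f=get('side'); cv2.imwrite('pics/side9.png',cv2.resize(f['frame'][150:290,190:350,::-1],None,fx=4,fy=4))"
```

```text
t 13.5 pos [434.9 -37.6   5.9] rot [-1.57   0.    -1.593] F [ 0.8 -0.2  0.9] open 0.25
turn tot [-0.02  0.11 -0.01] shift(after turn) m [-0.0376 -0.0031 -0.0001] shift(before turn) [-0.0376 -0.0031 -0.    ]
```

View pics/side9.png

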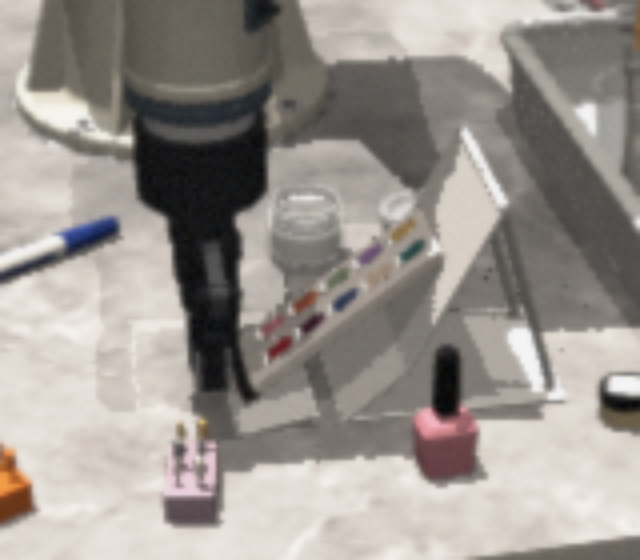

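The foot is on the ramp. The tips are slightly high, so I'll hold height for 10 mm before rising.

>>> send_rows:
  series:
    - [-0.005, 0.001, 0, 0, 0, 0]
    - [-0.006, 0, 0, 0, 0, 0]
    - [-0.006, -0.001, 0, 0, 0, 0]
    - [-0.006, -0.0012, 0, 0, 0, 0]
    - [-0.006, -0.0012, 0, 0, 0, 0]
    - [-0.006, -0.0012, 0, 0, 0, 0]
    - [0, 0, 0, 0, 0, 0]

```text
clock: 14.25
eef_pos: [435.4, -3.0, 9.3]
tcp_rot: [-1.571, 0.0, -1.594]
contact_force: [0.7, 0.6, -0.3]
opening: 0.249
```

```bash
python3 -c "
from h import *
plan([436,11,10.3],[-np.pi/2,0,-1.595])
f=get('side'); cv2.imwrite('pics/side10.png',cv2.resize(f['frame'][150:290,190:350,::-1],None,fx=4,fy=4))"
```

```text
t 14.25 pos [435.4  -3.    9.3] rot [-1.571  0.    -1.594] F [ 0.7  0.6 -0.3] open 0.25
turn tot [ 0.01  0.08 -0.01] shift(after turn) m [-0.014  -0.001   0.0002] shift(before turn) [-0.014  -0.001   0.0002]
```

View pics/side10.png

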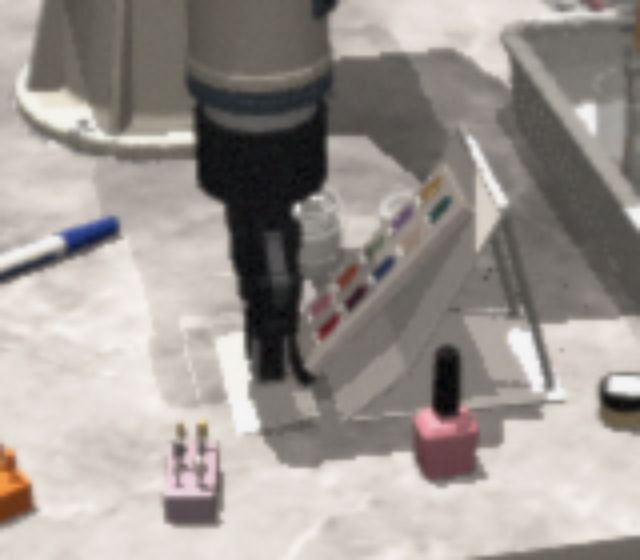

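The foot is almost at the top of the stop. Pushing the last 16 mm gently.

>>> send_rows:
  series:
    - [-0.004, -0.0006, 0, 0, 0, 0]
    - [-0.004, -0.0004, 0, 0, 0, 0]
    - [-0.003, -0.0002, 0, 0, 0, 0]
    - [-0.003, 0, 0, 0, 0, 0]
    - [-0.002, 0, 0, 0, 0, 0]
    - [0, 0, 0, 0, 0, 0]
    - [0, 0, 0, 0, 0, 0]

```text
clock: 15.0
eef_pos: [435.9, 12.3, 10.4]
tcp_rot: [-1.571, 0.0, -1.594]
contact_force: [-0.3, -0.5, 0.2]
opening: 0.256
```

```bash
python3 -c "
from h import *
plan([436,11,10.3],[-np.pi/2,0,-1.595])
f=get('side'); cv2.imwrite('pics/side11.png',cv2.resize(f['frame'][150:290,190:350,::-1],None,fx=4,fy=4))"
```

```text
t 15.0 pos [435.9  12.3  10.4] rot [-1.571  0.    -1.594] F [-0.3 -0.5  0.2] open 0.26
turn tot [ 0.    0.04 -0.  ] shift(after turn) m [0.0013 0.0001 0.0001] shift(before turn) [0.0013 0.0001 0.0001]
```

View pics/side11.png

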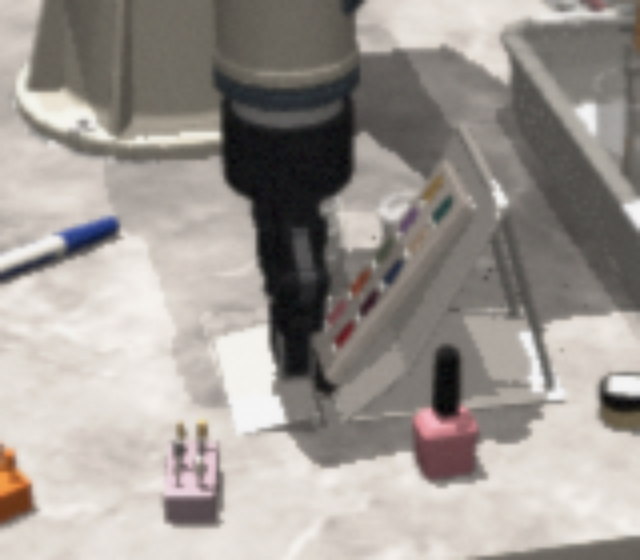

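The foot seems to be at or in the slot. Backing off to check.

>>> send_rows:
  series:
    - [0.01, 0, 0, 0, 0, 0]
    - [0.03, -0.002, 0, 0, 0, 0]
    - [0.05, -0.02, 0, 0, 0, 0]
    - [0.05, -0.03, 0, 0, 0, 0]
    - [0.05, -0.03, 0, 0, 0, 0]
    - [0, 0, 0, 0, 0, 0]

```text
clock: 15.65
eef_pos: [434.0, -165.5, 85.6]
tcp_rot: [-1.564, -0.003, -1.599]
contact_force: [0.1, 1.0, -0.8]
opening: 0.243
```

```bash
python3 -c "
from h import *
plan([436,11,10.3],[-np.pi/2,0,-1.595])
f=get('side');np.savez('side12.npz',**f); cv2.imwrite('pics/side12.png',cv2.resize(f['frame'][170:280,220:350,::-1],None,fx=5,fy=5,interpolation=cv2.INTER_CUBIC))
f=get('top'); np.savez('top12.npz',**f);cv2.imwrite('pics/top12.png',cv2.resize(f['frame'][170:260,210:350,::-1],None,fx=5,fy=5,interpolation=cv2.INTER_CUBIC))"
```

```text
t 15.65 pos [ 434.  -165.5   85.6] rot [-1.564 -0.003 -1.599] F [ 0.1  1.  -0.8] open 0.24
turn tot [-0.37 -0.2   0.18] shift(after turn) m [-0.1765  0.0753 -0.0023] shift(before turn) [-0.1767  0.0747 -0.0034]
```

View pics/side12.png

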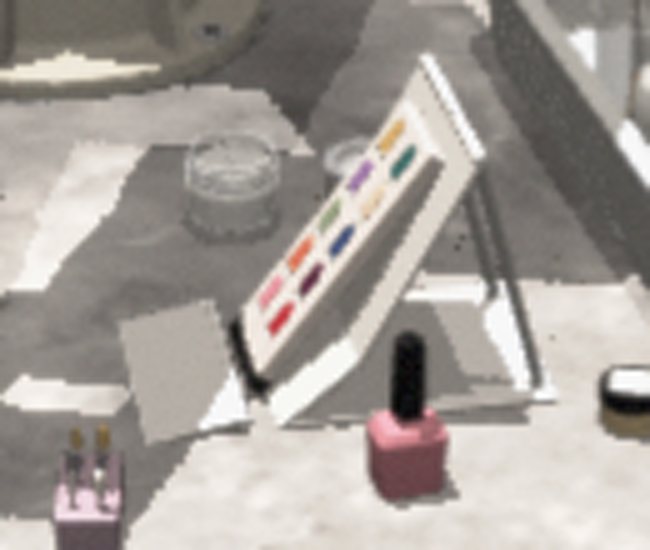

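View pics/top12.png

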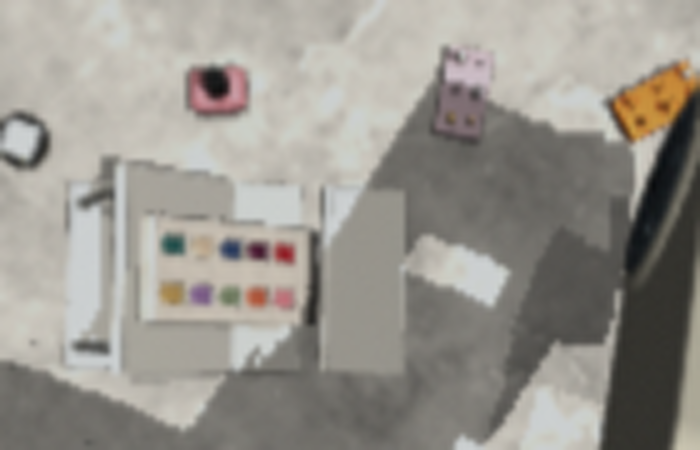

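The foot's dark strip now sits just behind the stop (top px (312,275), stop edge at px 321). I'll check the tilt, height and centring numerically.

Run:
```python
from h import *
t=dict(np.load("top12.npz"));s=dict(np.load("side12.npz"))
z=lambda a:(np.array(a,float)+.5)/5-.5+np.array([210,170])
zs=lambda a:(np.array(a,float)+.5)/5-.5+np.array([220,170])
o=np.array([436.2,22,0]);ex=np.array([.024,1,0]);ey=np.array([-1,.024,0])
E=lambda P:np.c_[(P-o)@ex,(P-o)@ey,P[:,2]].round(1)
P=cloud(t); m=np.zeros(P.shape[:2],np.uint8)
cv2.fillPoly(m,[z([(155,225),(300,235),(297,315),(155,312)]).round().astype(int)],1)
q=P[m>0]; q=q[~np.isnan(q).any(1)]; c=q.mean(0); n=np.linalg.svd(q-c)[2][2]; n*=np.sign(n[2])
print("face tilt",np.arccos(n[2]),"n",n.round(3),"c",E(c[None]))
def onplane(f,px):
    oo,d=ray(f,px); k=((c-oo)@n)/(d@n); return E(oo+k[:,None]*d)
print("top head",onplane(t,z([(141,215),(139,322)])).tolist(),"foot",onplane(t,z([(319,232),(317,322)])).tolist())
print("side foot",onplane(s,zs([(235,320),(258,392)])).tolist(),"head",onplane(s,zs([(398,97),(443,155)])).tolist())
# two view triangulation of head corners
def tri(a,b):
    o1,d1=ray(t,[a]);o2,d2=ray(s,[b]);d1=d1[0]/np.linalg.norm(d1);d2=d2[0]/np.linalg.norm(d2)
    k=np.linalg.lstsq(np.c_[d1,-d2],o2-o1,rcond=None)[0]; p,q=o1+k[0]*d1,o2+k[1]*d2; return E(((p+q)/2)[None]),np.linalg.norm(p-q)
print(tri(z((141,215)),zs((443,155))),tri(z((139,322)),zs((398,97))),tri(z((319,232)),zs((258,388))))
S=cloud(s)
```

```text
face tilt 0.9397194475415608 n [-0.023 -0.807  0.59 ] c [[51.5  0.2 76.6]]
top head [[95.0, -27.4, 136.3], [95.2, 28.3, 136.2]] foot [[1.8, -26.6, 8.8], [2.5, 26.3, 9.4]]
side foot [[4.0, 23.9, 11.4], [3.5, -41.8, 11.3]] head [[85.4, 30.4, 122.9], [89.3, -42.1, 128.6]]
(array([[ 94.8, -28. , 121. ]]), np.float64(3.316787745312006)) (array([[ 90.9,  29.2, 123.4]]), np.float64(11.132027565589611)) (array([[  3.9, -27.3,   4.2]]), np.float64(4.345036996868549))
```

Everything fits: tilt 0.94 rad, as worked out for a seated foot; the foot's top edge is at about 6–9 mm, where it would be about 15 mm if perched on the stop. It is centred within about 2 mm, and the arm is clear. Handing in.

```bash
python3 -c "
from rig import r
print(r.sense()['clock'],r.sign_off())"
```

```text
the job is handed in; nothing more can be done
15.75 None
```

The board is on the easel with its foot behind the front stop, and I handed the job in at 15.75 s. `r.sign_off()` gave no verdict.

**What I did**
- **Stand:** I gripped the mauve drill-bit stand and set it upright about 105 mm to one side of the middle line.
- **Squaring up:** I gripped the board lightly across its width, turned it about 16° and slid it along the table into line with the easel.
- **Pushing up:** I pushed it at the foot with two fingertips, over the ramp and stop, until the foot dropped into the slot. Then I backed the arm clear.

**Last checks, from the pictures before handing in**

| Check | Measured | Needed |
|---|---|---|
| Face tilt | 0.94 rad | 0.75 to 1.10 |
| Foot behind the stop | about 6 mm | 0 to 22 mm |
| Head height | about 120–135 mm | over 95 mm |
| Foot and head off the middle | within about 2 mm | 22 mm and 25 mm |

- **Foot height:** I did not measure the foot's centre height directly. Its top edge was at about 4–9 mm, which fits a foot down in the slot; perched on the stop it would be about 15 mm.
- **Other items:** The bottle, the pot and the look-alikes looked unmoved in the pictures; I did not measure them again.
- **Disagreement:** The board's corners as seen by the side camera were up to about 15 mm off the top camera's. One pair of rays missed by 11 mm. I put this down to blurred corner picks in the side picture and trusted the top camera and the plane fitted to its depth reading.

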